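Set the shaker drive's speed lever and lock it

TASK

Set the speed lever of the grey shaker drive to the green mark: pull its black spring knob up out of the neutral slot, swing the arm round to the notch with the green disc, and let the knob drop fully into that notch. Then press the orange wing-head lock down and turn it a quarter turn clockwise (seen from above) until it springs up into its catch. Do not push away the sample bottle and the beaker that stand beside the drive.

Things in the scene. Friction and masses are not known exactly. Their poses are not given: they have to be found in the camera images.
- shaker_drive: grey painted drive box of a sample shaker, 230 mm (x) by 190 mm (y) by 60 mm high, fixed to the bench. Origin: centre of its underside; z up, -x is its front (towards the robot), +y its left. On its flat top are a lever with a notched quadrant (front) and an orange lock (rear).
- pivot (a point): axis of the lever's vertical pivot, at the height of the drive's top face (60 mm above the bench). The hub on it is 30 mm wide and 37 mm high.
- knob (a point): centre of the lever's black round upright knob: 85 mm from the pivot, 57 mm above the drive's top when down. 25 mm in diameter, from 33 to 81 mm above the drive's top, with a 29 mm rim round the uppermost 11 mm. It spins freely about its own axis, so the gripper need not turn as the arm swings. The arm's top below it is 30 mm above the drive's top.
- pointer (a point): tip of the red pointer on the lever arm's outer end, 111 mm from the pivot on the line pivot - knob; it stands over the centre of a notch's disc when the pin is in the middle of that notch.
- lever (a joint): angle of the arm in rad, growing counter-clockwise from above; stops at -0.14 and 1.40. It starts in the wide neutral slot (-0.14 to 0.14). The notches are at 0.52, 0.90 and 1.28 (about 0.03 of play each way). At value q the arm points along 2.512 + q, measured counter-clockwise from the drive's +x. It swings level and stays where it is left (about 0.5 N at the knob).
- index_pull (a joint): how far the knob and its index pin are pulled up, m: 0 fully down, 0.016 fully up; a spring presses it down with 4 N when down, 8 N when up. Pin 8 mm thick, notches 14 mm wide: with the pin in one the arm cannot swing. Up by more than 0.012 it passes over the 12 mm high lands between notches. On a land it rides at about 0.010; over a notch it drops to 0.
- tab_green: green disc, 16 mm across and 3 mm thick, on the drive's top, 111 mm from the pivot: it marks the wanted notch. Which of the three notches (lever 0.52, 0.90 or 1.28) it marks differs from time to time; the other two have white discs. Origin: centre of its underside.
- stud_wing (a point): centre of the orange wing head of the quarter-turn lock, 66 mm behind the pivot, 42 mm above the drive's top when open. A bar 66 mm long, 12 mm thick and 28 mm high (28 to 56 mm above the drive's top); the point's y axis runs along it, x across it, z up. Below it a 26 mm round neck and a 42 mm wide collar, 8 mm high, on the drive.
- stud_turn (a joint): turn of the wing head, rad, growing clockwise from above: 0 open (wing across the drive), about 1.57 locked (wing fore and aft); stop at 1.70. It can turn only while pressed more than about 6 mm down (else it has 0.15 of play), and stays pressed below the cam if let go half-way.
- stud_push (a joint): how far the wing head is pressed down, m: 0 open, at most 0.009 (pressed home). The spring pushes up with 6 N at 0 and 11 N at 0.009. At the locked angle (1.57 within about 0.12) the head springs up to 0.003 into its catch when the pressure is released.
- sample_bottle: capped glass sample bottle, 48 mm wide, 104 mm high, standing loose beside the drive. Origin: centre of its underside.
- beaker: clear small beaker, 54 mm wide, 46 mm high, standing loose beside the drive. Origin: centre of its underside.

How it is judged:
On the way, in this order (a step that is already met when the one before it is completed fails the run):
1. the lever's pin is fully down in the notch with the green disc, while the lock is still open (horizontal distance between pointer and tab_green below 0.01 m and value of joint index_pull below 0.003 m and value of joint stud_turn below 0.3 rad), for 0.2 s.
2. the wing head has been turned to its locked angle (value of joint stud_turn above 1.4 rad), for 0.1 s.
At the end, for the whole second after the job is handed in: the lever's pointer is within 10 mm of the green disc's centre (seen from above) with the knob down to within 3 mm, and the wing head is turned by more than 1.40 rad and has sprung up into its catch (pressed less than 4.5 mm) (horizontal distance between pointer and tab_green below 0.01 m and value of joint index_pull below 0.003 m and value of joint stud_turn above 1.4 rad and value of joint stud_push below 0.0045 m); the robot touches nothing.
It fails at once if the sample bottle or the beaker is pushed more than 30 mm from its place (distance of any of sample_bottle, beaker from where it was at the start of the episode above 0.03 m).
It also fails if it takes over 45 s, if anything falls off the work surface, if the arm or the gripper's body presses on something with over 40 N, if the wrist force passes 120 N, or if a joint passes its speed limit or range.

ROBOT

A 7-joint arm with a two-finger parallel gripper is mounted at the origin on a cart in front of the work surface, level with it; the furniture and walls round the work are solid. World frame = base frame: x ahead of the robot, y to its left, z up, the work surface at z = 0. Lengths are in m, angles in rad, forces in N, time in s.
With the tool pointing down it reaches from about 0.4 to 0.85 m from the base axis. Payload 10.4 kg.
Tool frame: the origin (TCP) lies at the very end of the fingers, on their centre line; the grasp point (between the pads) lies 19 mm behind it; z points along the fingers, y is the line along which they close (so a half turn about z gives the same grasp; the last joint's range is limited). The gripper opens to 87 mm and grips with 3 to 60 N. Pads are 19 mm wide; open, the fingers measure 117 mm over their backs; the gripper's body (75 mm by 190 mm) begins 51 mm behind the grasp point.
Start: joints at [-1.279, 0.332, -0.065, 1.46, 0.022, 1.35, -0.088], TCP at [0.194, 0.594, 0.223] pointing down, gripper open.
Joint ranges: [-2.6, 2.6], [-0.5, 2.12], [-1.47, 1.34], [0.16, 2.42], [-1.27, 4.41], [0.06, 2.06], [-2.6, 2.6]. Speed limits (rad/s): [2.22, 2.22, 2.79, 2.79, 3.14, 3.14, 3.14].

INTERFACE

Orientations are given as a unit quaternion [x, y, z, w].
In Python, from bench import r gives the robot as it stands.
- The arm moves only by the shell command python3 -m crank 'ROWS' [FORCE]. ROWS is JSON, a list that holds one entry, the list of rows, each a list of 5 numbers: the shift along the tool's x, y, z in mm, then the turn about the tool's z in degrees, then the opening, from -1 (shut) to 1 (fully open). A call has 1 to 20 rows; each row is the pose to reach, as a shift and turn from the pose commanded when the call began, along the tool's axes at that moment; what a row does not reach only later rows make up. A row lasts 1/10 s, in which the tool goes at most 50 mm and 8.59 degrees, less where a joint would pass 70% of its speed; a pose out of reach is approached as far as the arm can. A call with a gripper value outside its range is refused whole. The fingers move at their own pace and stop on an object; FORCE is the grip in N (left out, the last holds). Time passes only in rows, so rows that repeat a pose let the fingers close. It gives the time, the measured TCP pose, the force, the opening and the grip force at its end, in the units of the state.
- r.read_state(): the state, without advancing time (a new reading comes with each control period).
- r.camera(name): name is "scene" or "top"; returns a dict with "image" (480x640x3 uint8, red, green, blue), "vfov" (degrees; the focal length in pixels is half the picture's height over the tangent of half this angle, whatever the lens; pixels are square), "cx", "cy" (the principal point, pixels), "k1" (the pictures are not rectified: a ray, as slopes to the right and down, at radius r is drawn at 1 + k1 r^2 times it, then the intrinsics apply), "eye" and "attitude" of the camera in the world. Camera axes: x right, y down, z forward; pixel columns grow to the right and rows downward; lengths in m; the calibration is good to about 2 mm. A picture is of the moment at which its call begins. There is no depth.
- r.close_job(): hands the job in; it is judged then, once.
The state is a dict: "time": time; "joint_positions": joint angles; "joint_vel": joint speeds; "joint_torque": joint torques, N m; "ee_pos": TCP position; "eef_rot": TCP orientation; "ft_force": force on the tool from outside, world axes, zero at the start; "torque": the same for the moment, N m; "width": finger opening in m; "grip_force": force on a finger pad.
Only numpy, scipy, OpenCV 4.12 (cv2) and the standard library are available. Lean on these libraries where they do the work, as an engineer would, in place of code of your own. Each camera call takes 0.05 s, during which the arm holds its last target. There are 200 camera calls.

## Working session

There is one attempt and no reset: what is moved stays moved. The work goes in short steps, Python scripts to look and compute and a shell command to move; the robot and the scene stay as the last step left them, time stands still between calls to the robot, and variables do not carry over. Pictures are saved under pics/ and viewed, at most 10 in all, crops included, and the job is handed in when it is done.

```bash
mkdir -p pics; ls
python3 - <<'E'
from bench import r
import cv2,numpy as np
s=r.read_state(); print({k:np.round(v,3) for k,v in s.items()})
for n in("scene","top"):
    c=r.camera(n); cv2.imwrite(f"pics/{n}0.png",c["image"][:,:,::-1]); np.save(f"pics/{n}0.npy",{k:c[k] for k in c},allow_pickle=True)
    print(n,{k:c[k] for k in c if k!="image"})
E
```

```text
pics
{'time': np.float64(0.0), 'joint_positions': array([-1.279,  0.333, -0.065,  1.461,  0.022,  1.35 , -0.089]), 'joint_vel': array([-0.   ,  0.002,  0.002,  0.   ,  0.   , -0.001, -0.   ]), 'joint_torque': array([-1.0000e-03, -6.2323e+01,  2.4000e-02, -3.8990e+01, -6.1000e-02,
        3.9000e-02,  0.0000e+00]), 'ee_pos': array([0.193, 0.594, 0.222]), 'eef_rot': array([ 0.157,  0.988, -0.001, -0.   ]), 'ft_force': array([0.676, 0.312, 0.042]), 'torque': array([-0.007,  0.001, -0.024]), 'grip_force': np.float64(0.0), 'width': np.float64(0.087)}
scene {'vfov': 48.934453260950356, 'cx': 327.3242969257048, 'cy': 237.3414986905162, 'k1': 0.02419517468929739, 'eye': array([ 0.05194068, -0.79778724,  0.67226322]), 'attitude': array([ 0.86825946, -0.27940407,  0.13577588, -0.38681234])}
top {'vfov': 46.98257974399617, 'cx': 320.27780885760217, 'cy': 240.42378882306343, 'k1': -0.02197964438767893, 'eye': array([ 0.33559009, -0.27405983,  0.94616026]), 'attitude': array([ 0.71277956, -0.69970852,  0.03226601, -0.03622418])}
```

View pics/scene0.png

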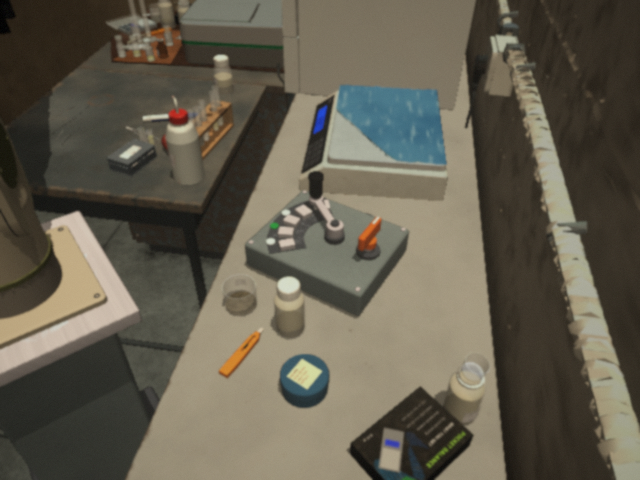

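View pics/top0.png

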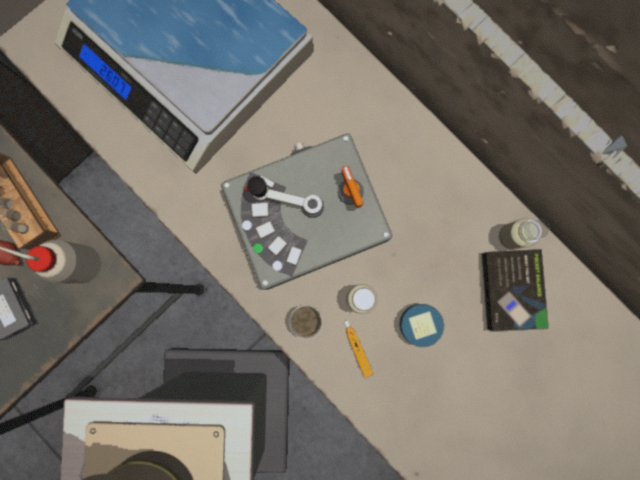

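The scene view shows the grey drive with knob (316,180), hub (334,230), green disc (275,226) and orange wing (369,237). In the top view the knob is at (257,187), hub at (312,204), green disc at (258,248) between white discs at (247,225) and (277,267), and wing at (350,187). The bottle cap is at (362,299) and the beaker at (304,321). Green is the middle notch, so the lever target is 0.90.

```bash
cat > h.py <<'E'
import numpy as np,cv2
from scipy.spatial.transform import Rotation as R
def load(n): return np.load(f"pics/{n}.npy",allow_pickle=True).item()
def ray(c,uv):
    f=240/np.tan(np.radians(c["vfov"])/2)
    K=np.array([[f,0,c["cx"]],[0,f,c["cy"]],[0,0,1]])
    p=cv2.undistortPoints(np.array([[uv]],float),K,np.array([c["k1"],0,0,0.]))[0,0]
    return R.from_quat(c["attitude"]).apply([p[0],p[1],1])
def plane(c,uv,z):
    d=ray(c,uv); e=np.array(c["eye"]); return e+d*(z-e[2])/d[2]
def tri(c1,u1,c2,u2):
    A=[];b=[]
    for c,u in((c1,u1),(c2,u2)):
        d=ray(c,u);d/=np.linalg.norm(d);P=np.eye(3)-np.outer(d,d);A.append(P);b.append(P@c["eye"])
    return np.linalg.lstsq(np.vstack(A),np.hstack(b),rcond=None)[0]
def blobs(im,lo,hi,box):
    x0,y0,x1,y1=box
    m=cv2.inRange(cv2.cvtColor(im,cv2.COLOR_RGB2HSV)[y0:y1,x0:x1],np.array(lo),np.array(hi))
    n,_,st,ce=cv2.connectedComponentsWithStats(m)
    return [(ce[i]+[x0,y0],int(st[i,4])) for i in range(1,n) if st[i,4]>8],m
E
python3 - <<'E'
from h import *
t=load("top0");s=load("scene0")
g=blobs(t["image"],(40,80,50),(85,255,255),(200,120,400,300))[0];print("green top",g)
g2=blobs(s["image"],(40,80,50),(85,255,255),(230,170,420,320))[0];print("green sc",g2)
o,m=blobs(t["image"],(3,140,90),(18,255,255),(320,140,400,230));print("or",o)
print(cv2.minAreaRect(cv2.findNonZero(m)))
o2=blobs(s["image"],(3,140,90),(18,255,255),(340,200,400,270))[0];print(o2)
gg=plane(t,g[0][0],.063);print("green",gg,plane(s,g2[0][0],.063))
for n,b in(("topcrop",(t,(215,125,400,295))),("scenecrop",(s,(240,160,420,315)))):
    x0,y0,x1,y1=b[1]; cv2.imwrite(f"pics/{n}.png",cv2.resize(b[0]["image"][y0:y1,x0:x1,::-1],None,fx=3.5 if n=="scenecrop" else 3.5,fy=3.5,interpolation=cv2.INTER_CUBIC))
E
```

```text
green top [(array([257.64935065, 247.81818182]), 77)]
green sc [(array([273.92156863, 225.21568627]), 51)]
or [(array([351.80547945, 189.28767123]), 365)]
((29.93868064880371, 47.089622497558594), (41.86241912841797, 16.12334442138672), 60.945396423339844)
[(array([368.87922705, 236.46135266]), 414)]
green [ 0.40761741 -0.16795213  0.063     ] [ 0.40788993 -0.17029218  0.063     ]
```

View pics/topcrop.png

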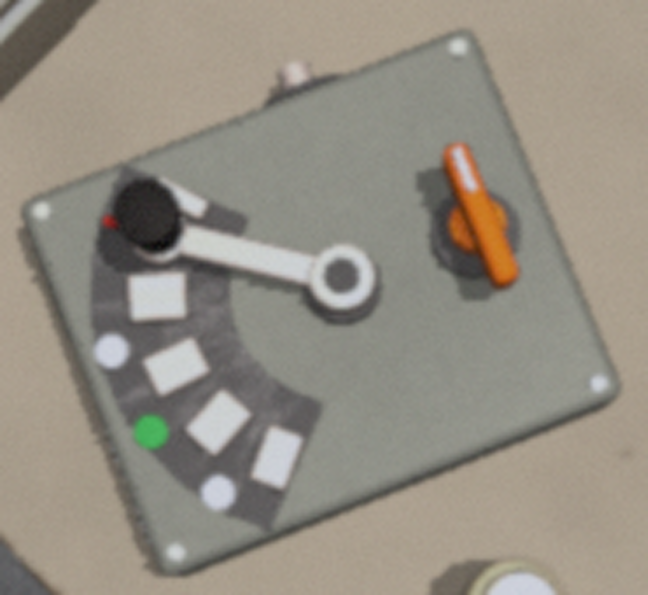

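View pics/scenecrop.png

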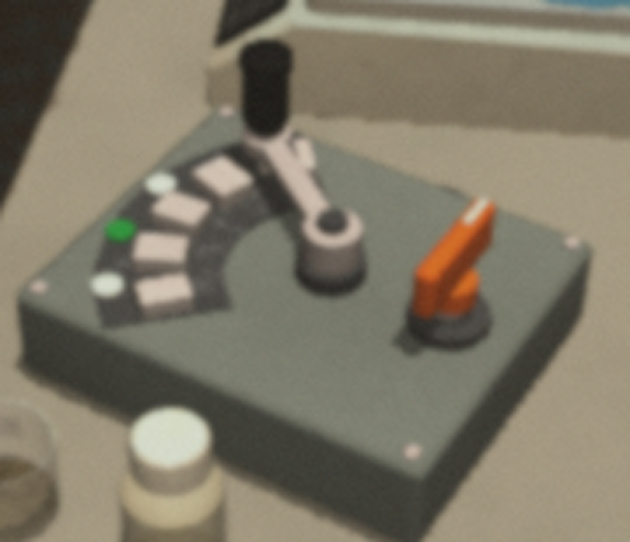

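The crops (3.5x) agree. In the top crop the screws are at (41,210), (458,47), (598,383) and (176,551), the hub top at (342,276), the knob top at (148,213), and the wing top ends near (457,150) and (507,276).

Run:
```python
from h import *
t=load("top0");s=load("scene0")
T=lambda x,y:(x/3.5+215,y/3.5+125)
S=lambda x,y:(x/3.5+240,y/3.5+160)
sc=[plane(t,T(*p),.061) for p in((41,210),(458,47),(598,383),(176,551))]
sc2=[plane(s,S(*p),.061) for p in((227,112),(572,242),(412,452),(38,286))]
print("screws",np.round(sc,4)[:,:2].tolist(),np.round(sc2,4)[:,:2].tolist())
sc=np.array(sc); fx=(sc[1]+sc[2]-sc[0]-sc[3])[:2]; fy=(sc[0]+sc[1]-sc[2]-sc[3])[:2]
print("len",np.linalg.norm(fx)/2,np.linalg.norm(fy)/2,"yaw",np.arctan2(fx[1],fx[0]),np.arctan2(fy[1],fy[0])-np.pi/2,"ctr",sc.mean(0), np.mean(sc2,0))
yaw=np.arctan2(fx[1],fx[0])
piv=plane(t,T(342,276),.097); pv2=plane(s,S(333,224),.097);print("pivot",piv,pv2)
k=plane(t,T(148,213),.141);k2=plane(s,S(267,52),.141);print("knob",k,k2,tri(t,T(148,213),s,S(267,52)))
v=(k-piv)[:2];print("knob r",np.linalg.norm(v),"q",(np.arctan2(v[1],v[0])-yaw-2.512+np.pi)%(2*np.pi)-np.pi)
g=plane(t,(257.65,247.82),.063);v=(g-piv)[:2];print("green r",np.linalg.norm(v),"q",(np.arctan2(v[1],v[0])-yaw-2.512+np.pi)%(2*np.pi)-np.pi)
w=[plane(t,T(*p),.116) for p in((457,150),(507,276))];print("wing",w,np.mean(w,0)); d=w[1]-w[0];print(np.linalg.norm(d),np.arctan2(d[1],d[0])-yaw)
e=np.array([np.cos(yaw),np.sin(yaw)]);print("wing pred",piv[:2]+.066*e)
a=yaw+2.512
for q in(0,.9):print("knob pred",q,piv[:2]+.085*np.array([np.cos(a+q),np.sin(a+q)]))
print("bottle",plane(t,(363,299),.104),"beaker",plane(t,(304,321),.03))
```

```text
screws [[0.5095, -0.1142], [0.5905, -0.3071], [0.4332, -0.3738], [0.3525, -0.1816]] [[0.5103, -0.118], [0.5924, -0.3091], [0.4348, -0.3757], [0.3534, -0.183]]
len 0.20886448775196778 0.17085498238572397 yaw -1.17320150889247 -1.1675649437718882 ctr [ 0.47141514 -0.24416861  0.061     ] [ 0.4727166 -0.2464383  0.061    ]
pivot [ 0.47500054 -0.2556935   0.097     ] [ 0.4744635  -0.26162607  0.097     ]
knob [ 0.49327242 -0.1740289   0.141     ] [ 0.49490837 -0.17709205  0.141     ] [ 0.49488751 -0.17457824  0.13935776]
knob r 0.08368373602346937 q 0.011880207386666175
green r 0.11063104628467972 q 0.8869308643840323
wing [array([ 0.52850417, -0.30526239,  0.116     ]), array([ 0.47317457, -0.32775857,  0.116     ])] [ 0.50083937 -0.31651048  0.116     ]
0.05972807043300799 -1.582220979610757
wing pred [ 0.50055587 -0.31654516]
knob pred 0 [ 0.49454394 -0.17297073]
knob pred 0.9 [ 0.42234995 -0.18896334]
bottle [ 0.32934126 -0.33503095  0.104     ] beaker [ 0.29097984 -0.24381632  0.03      ]
```

Run:
```python
from h import *
t=load("top0");s=load("scene0")
print("red cap",tri(t,(40,259),s,(178,116)))
print("balance near corner",tri(t,(192,166),s,(306,192)),tri(t,(313,40),s,(446,193)))
print("balance, top front-right",tri(t,(206,131),s,(446,163)),tri(t,(306,38),s,(446,163)))
print("balance other", plane(t,(313,40),.08),plane(t,(62,30),.08))
print("tube rack",tri(t,(20,220),s,(215,115)))
# yaw 2.. relative targets in tool frame
from bench import r
st=r.read_state();M=R.from_quat(st["eef_rot"]).as_matrix();print(M.round(3))
for n,p in dict(mid=(.42,.25,.30),knob=(.494,-.175,.20),knobg=(.494,-.175,.098),green=(.423,-.190,.098),wing=(.501,-.3175,.090)).items():
    print(n,((np.array(p)-st["ee_pos"])@M*1000).round(0))
```

```text
red cap [0.37961262 0.13971083 0.14660226]
balance near corner [ 0.55965262 -0.04143036 -0.00740044] [ 0.77323884 -0.24788036  0.02694071]
balance, top front-right [ 0.65047554 -0.18142044  0.13011522] [ 0.74653473 -0.24374173  0.10535932]
balance other [ 0.7494489  -0.25030875  0.08      ] [0.76163535 0.16537073 0.08      ]
tube rack [0.45769665 0.18539388 0.1064657 ]
[[-0.951  0.31  -0.   ]
 [ 0.31   0.951 -0.001]
 [-0.    -0.001 -1.   ]]
mid [-322. -257.  -78.]
knob [-524. -638.   23.]
knobg [-524. -638.  125.]
green [-461. -674.  125.]
wing [-575. -771.  133.]
```

```bash
python3 -m crank '[[[0,0,-40,0,1],[0,0,-80,0,1],[-35,-28,-110,8,1],[-70,-56,-110,16,1],[-105,-84,-110,24,1],[-140,-112,-110,32,1],[-175,-140,-110,40,1],[-210,-168,-110,48,1],[-245,-196,-110,56,1],[-280,-224,-110,64,1],[-320,-257,-110,72,1],[-345,-300,-110,80,1],[-370,-340,-110,88,1],[-395,-380,-110,96,1],[-420,-420,-110,104,1],[-445,-460,-110,112,1],[-470,-500,-110,120,1],[-490,-545,-100,128,1],[-510,-590,-85,136,1],[-524,-630,-70,139,1]]]'
```

```text
time: 2.1
ee_pos: [0.4966, -0.1693, 0.2921]
eef_rot: [0.981, 0.196, 0.0, 0.0]
ft_force: [0.1, 0.1, -0.5]
width: 0.0869
grip_force: 0.0
```

```bash
python3 -m crank '[[[-5,4,40,0,1],[-5,4,80,0,1],[-5,4,115,0,1],[-5,4,135,0,1],[-5,4,140,0,1],[-5,4,140,0,1]]]' 25
python3 - <<'E'
from h import *
from bench import r
for n in("scene","top"):
    c=r.camera(n);np.save(f"pics/{n}1.npy",c,allow_pickle=True)
s=load("scene1")["image"][130:330,210:450,::-1];t=load("top1")["image"][100:300,180:420,::-1]
cv2.imwrite("pics/pair1.png",cv2.resize(np.vstack([s,t]),None,fx=1.5*.98,fy=1.5*.98) if 0 else cv2.resize(np.hstack([s,t]),(800,333)))
st=r.read_state();print(st["ee_pos"],st["eef_rot"],st["time"])
E
```

```text
time: 2.7
ee_pos: [0.4934, -0.1726, 0.1524]
eef_rot: [0.98, 0.199, -0.001, -0.0]
ft_force: [-1.3, -0.5, 0.3]
width: 0.087
grip_force: 0.0
[ 0.49433088 -0.17279002  0.15371179] [9.79987789e-01 1.99056035e-01 7.68188508e-04 1.93203617e-04] 2.8
```

View pics/pair1.png

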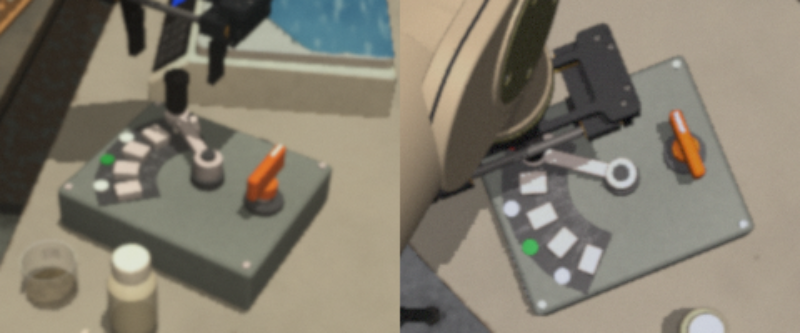

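The fingers straddle the knob: in the left half the tips are at about (135,50) and (215,80), with the knob at (177,90) midway between them. Next I descend, close and lift.

```bash
python3 -m crank '[[[-1,2,25,0,1],[-1,2,45,0,1],[-1,2,55,0,1],[-1,2,55,0,1],[-1,2,55,0,0],[-1,2,55,0,-1],[-1,2,55,0,-1],[-1,2,55,0,-1],[-1,2,55,0,-1],[-1,2,55,0,-1],[-1,2,55,0,-1],[-1,2,55,0,-1]]]' 25
```

```text
time: 4.0
ee_pos: [0.4935, -0.1748, 0.0975]
eef_rot: [0.98, 0.199, -0.0, -0.0]
ft_force: [-1.4, 2.4, 0.6]
width: 0.0309
grip_force: 0.8
```

```bash
python3 -m crank '[[[0,0,0,0,-1],[0,0,0,0,-1],[0,0,0,0,-1],[0,0,0,0,-1]]]' 25; python3 -m crank '[[[0,0,-4,0,-1],[0,0,-8,0,-1],[0,0,-12,0,-1],[0,0,-15,0,-1],[0,0,-15,0,-1],[0,0,-15,0,-1]]]'
```

```text
time: 4.4
ee_pos: [0.4936, -0.1746, 0.0975]
eef_rot: [0.98, 0.199, 0.0, -0.0]
ft_force: [0.2, 1.9, 0.9]
width: 0.0269
grip_force: 25.0
time: 5.0
ee_pos: [0.4932, -0.1747, 0.1123]
eef_rot: [0.98, 0.199, -0.0, -0.0]
ft_force: [-0.3, 2.7, -8.3]
width: 0.0268
grip_force: 25.1
```

Run:
```python
from h import *
from bench import r
st=r.read_state();M=R.from_quat(st["eef_rot"]).as_matrix();p=st["ee_pos"];piv=np.array([.475,-.2577])
a0=np.arctan2(*(p[:2]-piv)[::-1]);print(a0,np.hypot(*(p[:2]-piv)))
for a in np.linspace(a0,2.235,13)[1:].tolist()+[2.265,2.205]:
    d=np.array([*(piv+.085*np.array([np.cos(a),np.sin(a)])-p[:2]),0]);print(round(a,3),(d@M*1000).round(1))
```

```text
1.35440223472201 0.08499058545208675
1.428 [-5.2 -3.4  0. ]
1.501 [-10.7  -6.5   0. ]
1.575 [-16.3  -9.1   0. ]
1.648 [-22.2 -11.3   0. ]
1.721 [-28.1 -13.    0. ]
1.795 [-34.2 -14.4   0. ]
1.868 [-40.4 -15.2   0. ]
1.941 [-46.6 -15.7   0. ]
2.015 [-52.9 -15.6   0. ]
2.088 [-59.1 -15.1   0. ]
2.162 [-65.2 -14.2   0. ]
2.235 [-71.3 -12.8   0. ]
2.265 [-73.8 -12.1   0. ]
2.205 [-68.8 -13.4   0. ]
```

```bash
python3 -m crank '[[[-5,-3.5,0,0,-1],[-11,-6.5,0,0,-1],[-16,-9,0,0,-1],[-22,-11,0,0,-1],[-28,-13,0,0,-1],[-34,-14.5,0,0,-1],[-40.5,-15,0,0,-1],[-46.5,-15.5,0,0,-1],[-53,-15.5,0,0,-1],[-59,-15,0,0,-1],[-65,-14,0,0,-1],[-71.5,-13,0,0,-1],[-71.5,-13,0,0,-1],[-71.5,-13,0,0,-1]]]'; python3 -m crank '[[[0,0,3,0,-1],[0,0,6,0,-1],[0,0,9,0,-1],[0,0,9,0,-1],[0,0,9,0,-1]]]'
```

```text
time: 6.4
ee_pos: [0.4208, -0.1909, 0.112]
eef_rot: [0.98, 0.199, -0.001, -0.001]
ft_force: [-3.2, 3.0, -7.3]
width: 0.0268
grip_force: 25.1
time: 6.9
ee_pos: [0.421, -0.1908, 0.1031]
eef_rot: [0.98, 0.199, -0.001, -0.001]
ft_force: [-3.7, 4.5, -5.5]
width: 0.027
grip_force: 25.1
```

Force matches the spring alone at about 6 mm of pull, so the pin is in the notch. I'll lower it fully and release.

```bash
python3 -m crank '[[[0,0,3,0,-1],[0,0,6,0,-1],[0,0,6,0,-1],[0,0,6,0,-1]]]'; python3 -m crank '[[[0,0,0,0,0],[0,0,0,0,1],[0,0,0,0,1],[0,0,0,0,1],[0,0,0,0,1],[0,0,-15,0,1],[0,0,-40,0,1],[0,0,-75,0,1],[0,0,-100,0,1],[0,0,-100,0,1]]]'
python3 - <<'E'
from h import *
from bench import r
for n in("scene","top"):
    c=r.camera(n);np.save(f"pics/{n}2.npy",c,allow_pickle=True)
s=load("scene2")["image"][130:330,210:450,::-1];t=load("top2")["image"][100:300,180:420,::-1]
cv2.imwrite("pics/pair2.png",cv2.resize(np.hstack([s,t]),(800,333)))
st=r.read_state();print(st["ee_pos"],st["eef_rot"],st["time"],st["ft_force"])
M=R.from_quat(st["eef_rot"]).as_matrix();yv=M[:,1]
print("y axis ang",np.degrees(np.arctan2(yv[1],yv[0])))
print((( np.array([.501,-.3175,.09])-st["ee_pos"])@M*1000).round(1))
E
```

```text
time: 7.3
ee_pos: [0.4215, -0.1907, 0.0976]
eef_rot: [0.98, 0.199, -0.001, -0.001]
ft_force: [-4.8, 4.8, -1.1]
width: 0.027
grip_force: 25.0
time: 8.3
ee_pos: [0.4244, -0.1915, 0.2007]
eef_rot: [0.98, 0.199, 0.003, 0.001]
ft_force: [-0.2, -0.7, -1.1]
width: 0.0861
grip_force: 0.0
[ 0.42283177 -0.19083378  0.19762204] [ 9.79982586e-01  1.99082456e-01  5.54602323e-04 -4.97410269e-06] 8.4 [-0.56546925 -0.51569597 -0.30742559]
y axis ang -67.03338563658329
[ 22.4 147.1 107.7]
```

View pics/pair2.png

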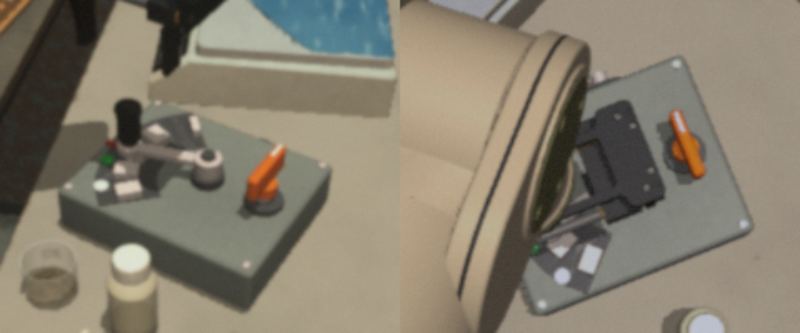

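The left half shows the knob at (128,120), with the red pointer at (112,145) over the green disc at (107,160). The lever seems to be in the green notch; I check its height numerically, and go over the wing with a partly open gripper so the fingers clear the hub.

```bash
python3 -m crank '[[[5,35,0,0,0],[10,75,0,0,0],[15,110,0,0,0],[22,140,0,0,0],[22,147,20,0,0],[22,147,40,0,0],[22,147,60,0,0],[22,147,60,0,0],[22,147,60,0,0]]]' 40
python3 - <<'E'
from h import *
from bench import r
for n in("scene","top"):
    c=r.camera(n);np.save(f"pics/{n}3.npy",c,allow_pickle=True)
s0=load("scene3");t0=load("top3");s=s0["image"][130:330,210:450,::-1];t=t0["image"][100:300,180:420,::-1]
cv2.imwrite("pics/pair3.png",cv2.resize(np.hstack([s,t]),(800,333)))
print("knob top",plane(s0,(210+128/1.667,130+104/1.667),.141))
for lo,hi in(((0,120,60),(6,255,255)),((172,120,60),(180,255,255))): print("red",[(b,plane(s0,b[0],.085)) for b in blobs(s0["image"],lo,hi,(240,190,310,240))[0]])
st=r.read_state();print(st["ee_pos"],st["width"],st["time"],st["ft_force"])
E
```

```text
time: 9.3
ee_pos: [0.4997, -0.3176, 0.137]
eef_rot: [0.98, 0.199, -0.001, -0.0]
ft_force: [0.5, 0.3, -1.1]
width: 0.0439
grip_force: 0.0
knob top [ 0.42482183 -0.19068076  0.141     ]
red [((array([276.5, 216. ]), 14), array([ 0.41191951, -0.17430602,  0.085     ]))]
red []
[ 0.50049089 -0.31785866  0.13829171] 0.04362029522368852 9.4 [-0.21875685 -0.38877109  0.60271204]
```

View pics/pair3.png

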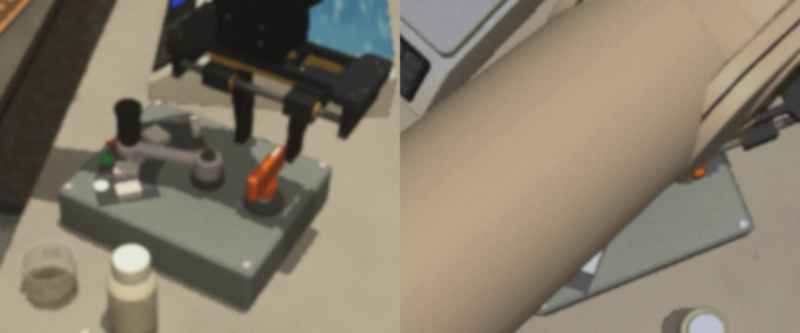

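Pointer is at the green disc within 7 mm even with rough heights, and the knob top is at its down height. The fingers at (243,138) and (293,155) straddle the wing at (265,175).

```bash
python3 -m crank '[[[0,0,20,0,0],[0,0,38,0,0],[0,0,48,0,0],[0,0,48,0,0],[0,0,48,0,-1],[0,0,48,0,-1],[0,0,48,0,-1],[0,0,48,0,-1],[0,0,48,0,-1],[0,0,48,0,-1],[0,0,48,0,-1],[0,0,48,0,-1],[0,0,48,0,-1],[0,0,48,0,-1]]]' 45
```

```text
time: 10.8
ee_pos: [0.5005, -0.317, 0.0899]
eef_rot: [0.98, 0.199, 0.0, -0.0]
ft_force: [-1.2, 4.6, 5.5]
width: 0.0116
grip_force: 45.3
```

Gripped the 12 mm bar. Now press down.

```bash
python3 -m crank '[[[0,0,3,0,-1],[0,0,6,0,-1],[0,0,8,0,-1],[0,0,8,0,-1]]]'
```

```text
time: 11.2
ee_pos: [0.5005, -0.3171, 0.0821]
eef_rot: [0.98, 0.199, 0.0, -0.0]
ft_force: [-2.1, 4.1, 9.2]
width: 0.0114
grip_force: 45.6
```

```bash
python3 -m crank '[[[0,0,0.5,0,-1],[0,0,0.5,8,-1],[0,0,0.5,16,-1],[0,0,0.5,16,-1]]]'; python3 -c "
from bench import r
s=r.read_state();print(s['torque'],s['ft_force'],s['joint_positions'].round(2))"
```

```text
time: 11.6
ee_pos: [0.5003, -0.3165, 0.0815]
eef_rot: [0.998, 0.059, -0.0, -0.001]
ft_force: [-3.0, 5.5, 10.1]
width: 0.0114
grip_force: 45.6
[1.35532726 1.0067209  0.02431452] [-3.02318014  5.53092306 10.09295771] [-0.19  0.5   0.87  1.75 -0.43  1.09 -0.63]
```

The wing turns freely with little torque. I'll finish the quarter turn.

```bash
python3 -m crank '[[[0,0,0,8,-1],[0,0,0,16,-1],[0,0,0,24,-1],[0,0,0,32,-1],[0,0,0,40,-1],[0,0,0,48,-1],[0,0,0,56,-1],[0,0,0,64,-1],[0,0,0,70,-1],[0,0,0,74,-1],[0,0,0,74,-1],[0,0,0,74,-1]]]'; python3 -c "
from bench import r
import numpy as np
from scipy.spatial.transform import Rotation as R
s=r.read_state();y=R.from_quat(s['eef_rot']).as_matrix()[:,1];print(s['torque'],s['ft_force'],np.degrees(np.arctan2(y[1],y[0])))"
```

```text
time: 12.8
ee_pos: [0.5015, -0.3145, 0.0815]
eef_rot: [0.834, -0.551, -0.001, -0.002]
ft_force: [-1.7, 13.5, 13.0]
width: 0.0116
grip_force: 46.1
[ 3.25384811  0.61917453 -0.06824706] [-1.68505986 13.45447168 13.01080499] -156.89212422855454
```

```bash
python3 -m crank '[[[0,0,-2,0,-1],[0,0,-4,0,-1],[0,0,-5,0,-1],[0,0,-5,0,-1]]]'; python3 -m crank '[[[0,0,0,0,-0.6],[0,0,0,0,-0.2],[0,0,0,0,0],[0,0,0,0,0],[0,0,0,0,0],[0,0,0,0,0]]]'
```

```text
time: 13.2
ee_pos: [0.5014, -0.3144, 0.0861]
eef_rot: [0.834, -0.551, -0.001, -0.002]
ft_force: [-0.7, 11.6, 6.8]
width: 0.0116
grip_force: 45.8
time: 13.8
ee_pos: [0.5004, -0.3173, 0.086]
eef_rot: [0.834, -0.552, 0.0, -0.0]
ft_force: [0.2, 0.1, -0.3]
width: 0.0423
grip_force: 0.0
```

```bash
python3 -m crank '[[[0,0,-20,0,0],[0,0,-50,0,0],[0,0,-100,0,0],[0,0,-150,0,0],[0,0,-190,0,0],[0,0,-190,0,0],[0,0,-190,0,0]]]'
python3 - <<'E'
from h import *
from bench import r
c=r.camera("scene");np.save("pics/scene4.npy",c,allow_pickle=True);s0=c
cv2.imwrite("pics/s4.png",cv2.resize(c["image"][160:330,215:435,::-1],None,fx=3.5,fy=3.5,interpolation=cv2.INTER_CUBIC))
print([(b,plane(c,b[0],.085)) for b in blobs(c["image"],(0,120,60),(6,255,255),(240,190,310,240))[0]])
E
```

```text
time: 14.5
ee_pos: [0.5006, -0.3175, 0.2763]
eef_rot: [0.834, -0.552, 0.001, -0.0]
ft_force: [-0.6, -0.8, -0.7]
width: 0.0438
grip_force: 0.0
[((array([276.33333333, 215.93333333]), 15), array([ 0.41177837, -0.17398366,  0.085     ]))]
```

View pics/s4.png

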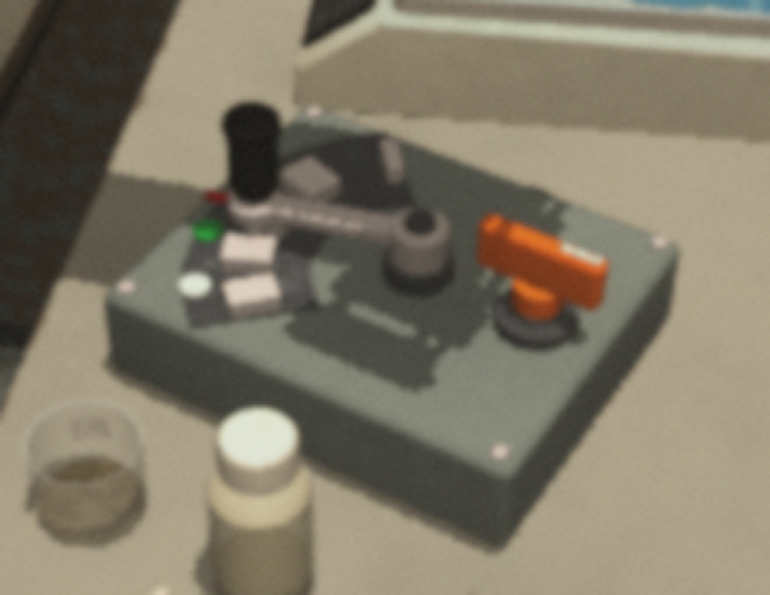

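The pointer (213,197) stands over the green disc (207,232), and the wing now lies fore and aft, from (485,240) to (605,280). The bottle and beaker have not moved. Next I check the wing's height and angle by projecting its expected corners.

Run:
```python
from h import *
c=load("scene4")
f=240/np.tan(np.radians(c["vfov"])/2);K=np.array([[f,0,c["cx"]],[0,f,c["cy"]],[0,0,1]])
Rc=R.from_quat(c["attitude"]).inv()
def proj(P):return cv2.projectPoints(Rc.apply(np.atleast_2d(P)-c["eye"]),np.zeros(3),np.zeros(3),K,np.array([c["k1"],0,0,0.]))[0][:,0]
b,m=blobs(c["image"],(3,120,60),(20,255,255),(335,210,400,265))
print("blob bbox crop-px",b)
ys,xs=np.nonzero(m);lab=np.c_[xs+335,ys+210]
top=[(lab[lab[:,0]==u][:,1].min(),lab[lab[:,0]==u][:,1].max()) for u in range(352,390,4)]
print("mask u, vmin,vmax",list(zip(range(352,390,4),top)),lab[:,0].min(),lab[:,0].max())
for a in(1.45,1.57,1.69):
  for push in(.003,.008):
    th=-1.17+np.pi/2-a;e=np.array([np.cos(th),np.sin(th)]);n=np.array([-e[1],e[0]])
    P=[[*(np.array([.5005,-.3172])+i*.033*e+j*.006*n),.06+h-push] for h in(.028,.056) for i in(-1,1) for j in(-1,1)]
    m2=np.zeros((480,640),np.uint8);cv2.fillConvexPoly(m2,cv2.convexHull(proj(P).round().astype(np.int32)),1)
    q=np.argwhere(m2)[:,::-1]
    print(a,push,[(q[q[:,0]==u][:,1].min(),q[q[:,0]==u][:,1].max()) if (q[:,0]==u).any() else None for u in range(352,390,4)],q[:,0].min(),q[:,0].max())
```

```text
blob bbox crop-px [(array([368.33777778, 236.33185185]), 675)]
mask u, vmin,vmax [(352, (np.int64(223), np.int64(235))), (356, (np.int64(221), np.int64(236))), (360, (np.int64(223), np.int64(238))), (364, (np.int64(224), np.int64(250))), (368, (np.int64(225), np.int64(251))), (372, (np.int64(227), np.int64(250))), (376, (np.int64(232), np.int64(246))), (380, (np.int64(234), np.int64(246))), (384, (np.int64(235), np.int64(247))), (388, (np.int64(235), np.int64(236)))] 351 388
1.45 0.003 [(np.int64(221), np.int64(239)), (np.int64(222), np.int64(240)), (np.int64(224), np.int64(242)), (np.int64(225), np.int64(243)), (np.int64(226), np.int64(244)), (np.int64(227), np.int64(245)), (np.int64(228), np.int64(246)), (np.int64(229), np.int64(248)), (np.int64(231), np.int64(249)), (np.int64(232), np.int64(241))] 348 389
1.45 0.008 [(np.int64(223), np.int64(241)), (np.int64(224), np.int64(243)), (np.int64(226), np.int64(244)), (np.int64(227), np.int64(245)), (np.int64(228), np.int64(246)), (np.int64(229), np.int64(248)), (np.int64(230), np.int64(249)), (np.int64(231), np.int64(250)), (np.int64(23
[... 693 characters left out ...]
252)), (np.int64(236), np.int64(242))] 348 388
1.69 0.003 [(np.int64(221), np.int64(237)), (np.int64(220), np.int64(239)), (np.int64(222), np.int64(241)), (np.int64(224), np.int64(243)), (np.int64(226), np.int64(245)), (np.int64(227), np.int64(247)), (np.int64(229), np.int64(249)), (np.int64(231), np.int64(251)), (np.int64(233), np.int64(250)), (np.int64(235), np.int64(238))] 349 388
1.69 0.008 [(np.int64(223), np.int64(239)), (np.int64(222), np.int64(241)), (np.int64(224), np.int64(243)), (np.int64(226), np.int64(245)), (np.int64(228), np.int64(247)), (np.int64(230), np.int64(249)), (np.int64(232), np.int64(251)), (np.int64(234), np.int64(253)), (np.int64(236), np.int64(252)), None] 349 387
```

The outline fits 1.57 rad with the head sprung up to 3 mm, so I'm handing in.

```bash
python3 -c "
from bench import r
print(r.close_job())"
```

```text
the job is handed in; nothing more can be done
None
```

I handed the job in: the camera shows the lever seated in the green (0.90) notch, the lock turned about a quarter and sprung up into its catch, and the bottle and beaker where they were; `close_job()` gave no verdict.

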